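# Weigh the seed dish from behind the jars

### The job

Move the jar, the bottle and the square tin that stand at the front of the teal stand over to the steel tray, all standing upright in it, so that you can get at the small seed dish behind them. Set that dish gently down, level, in the middle of the balance's pan. Only then put the three containers back upright on the stand, each on the very spot it came from, without disturbing the things that lie beyond the stand.

Things in the scene. Friction and masses are not known exactly. Their poses are not given: they have to be found in the camera images.
- jar: Squat round seed jar, 52 mm diameter, 85 mm tall, brown seeds below a straight 19 mm high white cap of the same diameter; about 0.15 kg, loose, rigid. Origin: centre of its underside, z up.
- bottle: Slim round seed bottle, 42 mm diameter, 105 mm tall, cream seeds below a 27 mm high white cap of the same diameter with a rounded top rim; about 0.12 kg, loose. Origin: centre of its underside, z up.
- tin: Square metal tin, 46 x 46 mm, 95 mm tall, straight-sided; about 0.16 kg, loose. Origin: centre of its underside, z up, x and y square to its sides.
- dish: Small round closed seed dish (clear, mixed seeds), 60 mm diameter, 16 mm high, about 0.05 kg, loose; lies on the stand's base plate in the bay behind the middle container, 5 to 10 mm from it. Origin: centre of its underside, z up.
- stand: Fixed dull teal stand: plate 8 mm thick, x -75 to +95, y +-105 mm from the origin. Containers stand on it near x = -43, y = -60, 0, +60 mm, in shuffled order; the dish near x = +18, y = 0 between two cheeks at y = +-42 mm (6 mm thick, x +2 to +78, 30 mm above the plate), open behind: grip it only along the stand's x. Origin: on the table, x from the containers towards the dish, z up.
- tray: Fixed steel tray, empty at the start: 250 mm (x) by 140 mm (y) outside, walls 4 mm thick and 14 mm high, floor 4 mm above the table. It is on the robot's left or right, the balance on the other side. Origin: centre of its underside, x along its long side, z up.
- balance: Fixed white laboratory balance with a round steel pan, 110 mm diameter, whose upper face is flat, 70 mm above the table, and does not sink; housing 55 mm high, from x = -117 to +73 mm and y = +-85 mm, display on the -x side. Origin: on the table exactly below the pan's centre, z up.
- big_dish: Bystander, leave alone: large seed dish, 90 mm diameter, 18 mm high, loose on the table beyond the stand. Origin: centre of its underside.
- mouse: Bystander, leave alone: grey computer mouse, 95 x 56 mm, 22 mm high, loose on the table beyond the stand. Origin: centre of its underside.
- tape: Bystander, leave alone: roll of paper tape lying flat, 64 mm diameter, 24 mm high, loose on the table beyond the stand. Origin: centre of its underside.

How it is judged:
By the outcome, as a careful person would: the job done as asked, in the order asked, and still so for the second after the job is handed in, with the robot touching nothing.
It also fails if it takes over 146 s, if anything falls off the work surface, if the arm or the gripper's body presses on something with over 40 N, if the wrist force passes 120 N, or if a joint passes its speed limit or range.

### The arm

A 6-joint arm with a two-finger parallel gripper is mounted at the origin on the work surface. World frame = base frame: x ahead of the robot, y to its left, z up, the work surface at z = 0. Lengths are in mm, angles in rad, forces in N, time in s.
With the tool pointing down it reaches from about 350 to 975 mm from the base axis. Payload 7.1 kg.
Tool frame: the origin (TCP) lies midway between the tips of the shut fingers; the grasp point (between the pads) lies 19 mm behind it (ctrl.tcp_to_grasp is the distance from the TCP to the grasp point, in mm); z points along the fingers, y is the line along which they close (so a half turn about z gives the same grasp; the last joint's range is limited). The gripper opens to 88 mm and grips with 3 to 60 N. Pads are 20 mm wide; open, the fingers measure 115 mm over their backs; the gripper's body (75 mm by 178 mm) begins 61 mm behind the grasp point.
Start: joints at [1.221, 0.423, 1.63, -0, 1.089, -0.019], TCP at [202.968, 591.108, 222.675] pointing down, gripper open.
Joint ranges: [-3, 3], [-0.9, 2.11], [0.09, 2.58], [-1.31, 4.45], [0.11, 2.69], [-2.54, 2.54]. Speed limits (rad/s): [2.39, 2.39, 3.01, 3.14, 3.14, 3.14].

### API

Orientations are given as a rotation vector (axis times angle).
In Python, from workcell import get_obs, cams, ticket, boxes_of, ctrl gives the robot as it stands.
- The arm moves only by the shell command python3 -m creep 'ROWS' [OPENING]. ROWS is JSON, one flat list of numbers, 4 for each row, row after row: the shift along the world's x, y, z in m, then the turn about the world's z in rad. In form: [tx, ty, tz, spin, tx, ty, tz, spin, ...]. A call has 1 to 10 rows; each row is the pose to reach, as a shift and turn from the pose commanded when the call began; what a row does not reach only later rows make up. A row lasts 1/12 s, in which the tool goes at most 41.7 mm and 7.16 degrees, less where a joint would pass 70% of its speed; a pose out of reach is approached as far as the arm can. A call with a gripper value outside its range is refused whole. OPENING is the opening, from 0 (shut) to 1 (fully open), set as the call begins (- or left out, the last holds). The fingers move at their own pace and stop on an object; the grip force is fixed at half the most. Time passes only in rows, so rows that repeat a pose let the fingers close. It gives the time, the measured TCP pose, the force, the opening and the grip force at its end, in the units of the state.
- get_obs(): the state, without advancing time (a new reading comes with each control period).
- cams.get_image(name): name is "scene" or "top" or "wrist"; returns (picture, depth): 400x640x3 uint8, red, green, blue; 400x640 float32, mm along the optical axis (not along the pixel's ray), 0 where there is no reading.
- cams.get_calibration(name): a dict with "mtx" (3x3 intrinsics, pixels), "D" ([k1, k2, p1, p2, k3] as OpenCV has them; the pictures are not rectified), "R" (3x3) and "t" (3): a world point X has camera coordinates R X + t; the wrist camera has in their place "mount" (4x4, takes a point from camera to tool coordinates, whose origin is the TCP and whose axes are the flange's). Camera axes: x right, y down, z forward; pixel columns grow to the right and rows downward; lengths in mm; the calibration is good to about 2 mm. A picture is of the moment at which its call begins: read the wrist's pose just before it. get_calibration takes no time and is no camera call.
- ticket.close_job(): hands the job in; it is judged then, once.
Trained networks look in the newest picture that a camera, given by its name, has taken for a name from the list of things; names that differ only in an ending like _2 or _b are one class to them, and where a whole thing is asked for, a point or a joint stands for the part that bears it (a point fixed in the world has none). Each returns a list of dicts, best first, with "score" (0 to 1); they miss things now and then, are a little off and sometimes report something else, mostly with a low value. They report only what shows in the picture. A call takes as long as a camera call.
- boxes_of(camera, target): "centre" ([column, row] in pixels, amid what is visible of it).
The state is a dict: "t": time; "qpos": joint angles; "qvel": joint speeds; "joint_torque": joint torques, N m; "ee_pos": TCP position; "orientation": TCP orientation; "ft_force": force on the tool from outside, world axes, zero at the start; "moment": the same for the moment, N m; "width": finger opening in mm; "grasp_force": force on a finger pad.
Only numpy, scipy, OpenCV 4.12 (cv2) and the standard library are available. Lean on these libraries where they do the work, as an engineer would, in place of code of your own. Each camera call takes 0.05 s, during which the arm holds its last target. There are 200 camera calls.

## Working session

There is one attempt and no reset: what is moved stays moved. The work goes in short steps, Python scripts to look and compute and a shell command to move; the robot and the scene stay as the last step left them, time stands still between calls to the robot, and variables do not carry over. Pictures are saved under pics/ and viewed, at most 14 in all, crops included, and the job is handed in when it is done.

```bash
ls; mkdir -p pics; cat > h.py <<'E'
import numpy as np,cv2
from scipy.spatial.transform import Rotation as Ro
from workcell import get_obs,cams,ticket,boxes_of,ctrl
def cal(n,o=None):
    c=cams.get_calibration(n);K=np.array(c['mtx'],float);D=np.array(c['D'],float)
    if n=='wrist':
        o=o or get_obs();T=np.eye(4);T[:3,:3]=Ro.from_rotvec(o['orientation']).as_matrix();T[:3,3]=o['ee_pos']
        M=np.linalg.inv(T@np.array(c['mount']));return K,D,M[:3,:3],M[:3,3]
    return K,D,np.array(c['R'],float),np.array(c['t'],float).ravel()
def cloud(n,dep,o=None):
    K,D,R,t=cal(n,o);h,w=dep.shape
    u,v=np.meshgrid(np.arange(w),np.arange(h))
    p=cv2.undistortPoints(np.stack([u,v],-1).reshape(-1,1,2).astype(float),K,D).reshape(h,w,2)
    P=np.concatenate([p*dep[...,None],dep[...,None]],-1)
    X=(P-t)@R; X[dep<=0]=np.nan; return X
def onplane(n,px,z,o=None):
    K,D,R,t=cal(n,o);p=cv2.undistortPoints(np.array(px,float).reshape(-1,1,2),K,D).reshape(-1,2)
    d=np.c_[p,np.ones(len(p))]@R;c=-R.T@t
    return c+d*((z-c[2])/d[:,2])[:,None]
def shot(n):
    o=get_obs();im,d=cams.get_image(n);np.savez(f'last_{n}.npz',im=im,d=d,X=cloud(n,d,o));return o,im,d
E
python3 - <<'E'
from h import *
for n in ['top','scene']:
    o,im,d=shot(n);cv2.imwrite(f'pics/{n}0.png',im[...,::-1])
    X=np.load(f'last_{n}.npz')['X']
    for k in ['jar','bottle','tin','dish','stand','tray','balance','big_dish','mouse','tape']:
        for b in boxes_of(n,k)[:2]:
            c,r=np.round(b['centre']).astype(int);print(n,k,round(b['score'],2),c,r,X[r,c].round())
print(get_obs())
E
```

```text
pics
top jar 0.65 317 273 [469.  -3.  94.]
top bottle 0.66 264 265 [484. 111. 113.]
top tin 0.8 292 272 [471.  51. 103.]
top tin 0.18 314 133 [796.   9.  23.]
top dish 0.8 298 245 [530.  41.  23.]
top stand 0.87 303 234 [556.  29.  27.]
top tray 0.63 436 266 [ 487. -287.    7.]
top tray 0.25 303 232 [561.  30.   9.]
top balance 0.8 180 259 [492. 303.  69.]
top big_dish 0.71 378 146 [ 769. -144.   20.]
top mouse 0.92 271 132 [795. 111.  27.]
top tape 0.66 314 132 [799.   9.  20.]
scene jar 0.71 290 149 [491. -10.  81.]
scene jar 0.44 412 142 [548. 281.  66.]
scene bottle 0.61 335 144 [499.  99.  71.]
scene tin 0.6 313 144 [497.  45.  86.]
scene dish 0.57 314 175 [537.  33.  24.]
scene stand 0.83 319 187 [565.  36.   9.]
scene balance 0.75 182 204 [ 507. -286.    5.]
scene balance 0.61 414 140 [544. 288.  67.]
scene big_dish 0.57 289 150 [487. -12.  75.]
scene big_dish 0.34 390 258 [808. 110.  23.]
scene mouse 0.98 392 259 [811. 113.  20.]
scene mouse 0.64 290 148 [491. -10.  84.]
scene tape 0.92 344 274 [814.   8.  24.]
{'t': 1.1, 'qpos': array([ 1.22101828e+00,  4.23073436e-01,  1.62991734e+00,  1.93631044e-05,
        1.08858856e+00, -1.90282907e-02]), 'qvel': array([-0.00015165,  0.00036192,  0.00069748,  0.00033441, -0.00021595,
       -0.00097409]), 'joint_torque': array([-9.52615410e-04, -5.44595790e+01, -2.74045390e+01,  6.45984546e-02,
        1.70257408e-02, -3.30067621e-05]), 'ee_pos': array([202.95044988, 591.10940322, 222.68483482]), 'orientation': array([-5.17187134e-01, -3.09871445e+00, -2.55063244e-05]), 'ft_force': array([-0.20992555,  0.6017583 , -0.20506382]), 'moment': array([-0.0013672 ,  0.0192098 , -0.01322757]), 'grasp_force': 0.0, 'width': 88.14841246899378}
```

View pics/top0.png

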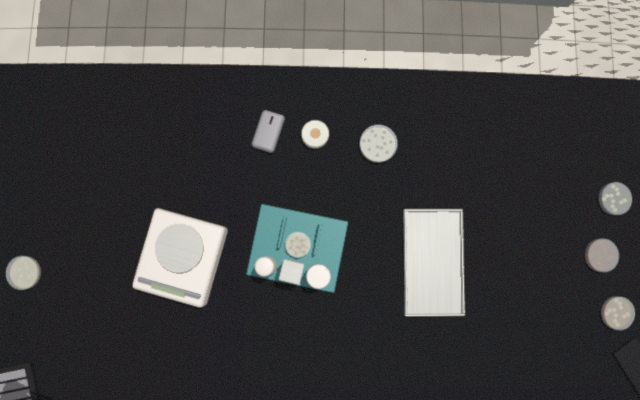

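```bash
python3 - <<'E'
from h import *
X=np.load('last_top.npz')['X'];im=np.load('last_top.npz')['im']
def fit(name,m):
    p=X[m][:,:2].astype(np.float32);(c,s,a)=cv2.minAreaRect(p);print(name,len(p),np.round(c,1),np.round(s,1),round(a,1),X[m][:,2].mean().round(1))
x,y,z=X[...,0],X[...,1],X[...,2]
w=lambda x0,y0,r,z0,z1:(np.hypot(x-x0,y-y0)<r)&(z>z0)&(z<z1)
fit('jar',w(469,-3,35,75,100));fit('bottle',w(484,111,28,92,120));fit('tin',w(471,51,38,85,110))
fit('dish',w(530,41,40,18,32));fit('pan',w(492,303,75,64,78))
hs=cv2.cvtColor(im,cv2.COLOR_RGB2HSV);print('teal',hs[215,298],im[215,298])
m=(np.abs(x-556)<160)&(np.abs(y-29)<150)&(hs[...,0]>75)&(hs[...,0]<105)&(hs[...,1]>70)
fit('stand',m&(z<60))
fit('traywall',(np.abs(x-487)<110)&(np.abs(y+287)<160)&(z>11)&(z<25))
E
```

```text
jar 427 [462.5   0.6] [48.  61.2] 1.0 92.8
bottle 285 [481.7 109.7] [39.7 38. ] 46.4 112.0
tin 459 [469.6  45. ] [63.2 43.9] 77.0 102.1
dish 519 [528.   43.2] [63.4 64. ] 37.5 23.9
pan 1784 [503.9 298.9] [133.5 108.4] 34.5 70.0
teal [ 89  83 163] [110 163 162]
stand 4631 [559.3  36.7] [215.8 269.3] 80.0 8.4
traywall 344 [ 487.5 -280.7] [221.  142.4] 1.0 14.1
```

```bash
python3 - <<'E'
from h import *
np.set_printoptions(suppress=True,precision=3)
c=cams.get_calibration('wrist');print(c['mount'],c['mtx'],ctrl.tcp_to_grasp)
E
python3 -m creep '[0.02,-0.04,0.01,-0.12,0.04,-0.08,0.02,-0.24,0.06,-0.12,0.03,-0.36,0.08,-0.16,0.04,-0.48,0.10,-0.2,0.05,-0.6,0.12,-0.24,0.06,-0.72,0.14,-0.28,0.07,-0.84,0.16,-0.32,0.08,-0.96,0.18,-0.35,0.08,-1.08,0.2,-0.38,0.08,-1.2]'
python3 -m creep '[0.02,-0.04,0,-0.1,0.04,-0.08,0,-0.2,0.05,-0.12,0,-0.21,0.05,-0.15,0,-0.21,0.05,-0.16,0,-0.21,0.05,-0.16,0,-0.21,0.05,-0.16,0,-0.21]' 1
```

```text
[[  -0.001   -0.965   -0.263   71.288]
 [   1.      -0.001    0.001   -1.053]
 [  -0.001   -0.263    0.965 -161.158]
 [   0.       0.       0.       1.   ]] [[322.26    0.    318.232]
 [  0.    322.26  199.019]
 [  0.      0.      1.   ]] 18.700000000000003
t: 1.93
ee_pos: [392.3, 227.6, 303.0]
orientation: [2.182, 2.259, 0.003]
ft_force: [0.3, 1.0, 0.5]
width: 87.4
grasp_force: 0.0
t: 2.52
ee_pos: [441.6, 69.3, 301.8]
orientation: [-2.404, -2.023, -0.001]
ft_force: [0.3, 0.1, 0.2]
width: 87.9
grasp_force: 0.0
```

```bash
python3 - <<'E'
from h import *
o,im,d=shot('wrist');cv2.imwrite('pics/w1.png',im[...,::-1])
X=np.load('last_wrist.npz')['X']
for k in ['jar','bottle','tin','dish','stand']:
    for b in boxes_of('wrist',k)[:1]:
        c,r=np.round(b['centre']).astype(int);print(k,round(b['score'],2),c,r,X[r,c].round())
print(o['ee_pos'],get_obs()['ee_pos'],get_obs()['qpos'])
E
```

```text
jar 0.8 348 229 [466.  -4.  93.]
bottle 0.81 350 131 [484. 113. 111.]
tin 0.61 342 177 [468.  63. 101.]
dish 0.77 387 170 [534.  46.  24.]
stand 0.66 397 148 [555.  71.   7.]
[441.57839709  69.27082691 301.83588376] [441.46712332  70.31415063 301.70647262] [1.31249444e-01 5.74449565e-02 1.92059454e+00 1.17078593e-04
 1.16356612e+00 2.99166006e-01]
```

View pics/w1.png

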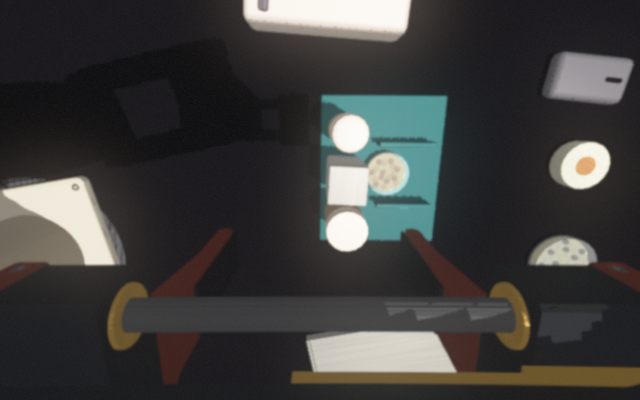

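```bash
cat > m.py <<'E'
from h import *
def top(X,im,x0,y0,r,z0,z1,n,o,zt):
    x,y,z=X[...,0],X[...,1],X[...,2]
    m=((np.hypot(x-x0,y-y0)<r)&(z>z0)&(z<z1)).astype(np.uint8)
    cs,_=cv2.findContours(m,cv2.RETR_EXTERNAL,cv2.CHAIN_APPROX_NONE);c=max(cs,key=cv2.contourArea).reshape(-1,2)
    P=onplane(n,c,zt,o)[:,:2].astype(np.float32)
    (q,s,a)=cv2.minAreaRect(P);(e,es,ea)=cv2.fitEllipse(P)
    Z=z[m>0];return np.round(q,1),np.round(s,1),round(a,1),'ell',np.round(e,1),np.round(es,1),'z',np.median(Z).round(1)
E
python3 - <<'E'
from m import *
o,im,d=shot('wrist');X=np.load('last_wrist.npz')['X']
print(o['ee_pos'])
print('jar',top(X,im,466,-4,40,82,105,'wrist',o,93))
print('bottle',top(X,im,484,113,32,102,122,'wrist',o,113))
print('tin',top(X,im,470,56,40,96,110,'wrist',o,103))
print('dish',top(X,im,532,44,40,18,34,'wrist',o,24))
hs=cv2.cvtColor(im,cv2.COLOR_RGB2HSV)
m=((hs[...,0]>78)&(hs[...,0]<100)&(hs[...,1]>90)&(im[...,1]>60)).astype(np.uint8)
cs,_=cv2.findContours(m,0,cv2.CHAIN_APPROX_NONE);c=cv2.convexHull(max(cs,key=cv2.contourArea))
P=onplane('wrist',c.reshape(-1,2),8,o)[:,:2].astype(np.float32);print('stand',cv2.minAreaRect(P))
E
```

```text
[441.46712332  70.31415063 301.70647262]
jar (array([464.1,  -5.3]), array([52.1, 50.3]), 80.7, 'ell', array([464.2,  -5.5]), array([49.8, 52.8]), 'z', np.float64(92.2))
bottle (array([483.5, 111.7]), array([39.7, 40.1]), 36.2, 'ell', array([483.5, 111.5]), array([39.5, 39.8]), 'z', np.float64(111.6))
tin (array([473.5,  52.6]), array([47.1, 45.7]), 77.2, 'ell', array([473.7,  52.3]), array([52.4, 53.4]), 'z', np.float64(102.2))
dish (array([535. ,  41.3]), array([60.6, 54.5]), 85.5, 'ell', array([534.3,  41.2]), array([55.5, 60.8]), 'z', np.float64(23.1))
stand ((526.5553588867188, 42.239288330078125), (208.699462890625, 171.02728271484375), 79.72293090820312)
```

```bash
python3 - <<'E'
from m import *
im=np.load('last_top.npz')['im'];hs=cv2.cvtColor(im,cv2.COLOR_RGB2HSV)
m=(im[...,1]>90).astype(np.uint8);m[:, :395]=0;m[:,475:]=0;m[:200]=0;m[330:]=0
cs,_=cv2.findContours(m,0,cv2.CHAIN_APPROX_NONE);c=max(cs,key=cv2.contourArea).reshape(-1,2)
print('tray',cv2.minAreaRect(onplane('top',c,18-4,None)[:,:2].astype(np.float32)))
X=np.load('last_top.npz')['X'];print('pan',top(X,im,500,303,75,66,78,'top',None,70))
E
python3 -m creep '[0.01,-0.03,-0.03,0,0.0225,-0.07,-0.07,0,0.0225,-0.0755,-0.11,0,0.0225,-0.0755,-0.14,0,0.0225,-0.0755,-0.14,0,0.0225,-0.0755,-0.14,0,0.0225,-0.0755,-0.14,0]' 1
```

```text
tray ((496.3527526855469, -280.0363464355469), (251.57176208496094, 143.6781463623047), 1.2762763500213623)
pan (array([516.6, 307.5]), array([107.5, 106.4]), 2.2, 'ell', array([517. , 307.4]), array([106.1, 107.2]), 'z', np.float64(70.1))
t: 3.45
ee_pos: [465.0, -5.8, 163.1]
orientation: [2.401, 2.025, 0.001]
ft_force: [0.4, 0.2, -0.0]
width: 87.5
grasp_force: 0.0
```

```bash

python3 -m creep '[-0.0005,0,-0.03,0,-0.0005,0,-0.06,0,-0.0005,0,-0.09,0,-0.0005,0,-0.105,0,-0.0005,0,-0.115,0,-0.0005,0,-0.115,0,-0.0005,0,-0.115,0]' 1
python3 -m creep '[0,0,0,0,0,0,0,0,0,0,0,0,0,0,0,0,0,0,0,0,0,0,0,0,0,0,0,0,0,0,0,0]' 0
```

```text
t: 4.03
ee_pos: [465.1, -6.0, 48.3]
orientation: [2.4, 2.025, 0.003]
ft_force: [-0.3, 0.1, -0.3]
width: 87.8
grasp_force: 0.0
t: 4.7
ee_pos: [463.7, -6.4, 46.9]
orientation: [2.402, 2.025, 0.0]
ft_force: [0.1, -1.1, 5.6]
width: 51.6
grasp_force: 30.0
```

```bash

python3 -m creep '[0,0,0.02,0,0,-0.005,0.045,0,0.005,-0.04,0.06,0,0.01,-0.075,0.06,0,0.015,-0.11,0.06,0,0.02,-0.145,0.06,0,0.025,-0.18,0.06,0,0.03,-0.215,0.06,0,0.032,-0.25,0.06,0,0.032,-0.28,0.06,0]'
python3 -m creep '[0,-0.015,0,0,0,-0.025,0,0,0,-0.026,-0.01,0,0,-0.026,-0.03,0,0,-0.026,-0.05,0,0,-0.026,-0.058,0,0,-0.026,-0.058,0,0,-0.026,-0.058,0,0,-0.026,-0.058,0]'
```

```text
t: 5.53
ee_pos: [495.6, -288.6, 106.4]
orientation: [2.402, 2.024, -0.0]
ft_force: [0.3, 0.2, -1.7]
width: 52.1
grasp_force: 30.0
t: 6.28
ee_pos: [496.1, -311.9, 49.3]
orientation: [2.401, 2.025, 0.0]
ft_force: [-0.3, -0.4, -0.8]
width: 51.8
grasp_force: 30.0
```

```bash

python3 -m creep '[0,0,-0.003,0,0,0,-0.005,0,0,0,-0.006,0,0,0,-0.006,0,0,0,-0.006,0]'
python3 -m creep '[0,0,0,0]'
```

```text
t: 6.7
ee_pos: [495.8, -312.5, 43.0]
orientation: [2.402, 2.024, 0.0]
ft_force: [0.4, 0.8, 0.2]
width: 51.6
grasp_force: 30.0
t: 6.78
ee_pos: [495.8, -312.5, 43.0]
orientation: [2.402, 2.024, 0.0]
ft_force: [1.0, 0.1, 1.0]
width: 51.6
grasp_force: 30.0
```

```bash

python3 -m creep '[0,0,-0.0005,0,0,0,-0.0005,0,0,0,-0.0005,0,0,0,-0.0005,0,0,0,-0.0005,0]' 1
python3 -m creep '[0,0,0.03,0,0,0,0.06,0,0,0.01,0.095,0,0,0.045,0.115,0,0,0.08,0.115,0,0,0.115,0.115,0,-0.01,0.15,0.115,0,-0.02,0.185,0.115,0,-0.022,0.22,0.115,-0.02,-0.022,0.255,0.115,-0.05]'
python3 -m creep '[0,0.035,0,0,0,0.07,0,0,0,0.1,0,0,0,0.11,0,0,0,0.11,0,0,0,0.11,0,0,0,0.11,0,0]'
```

```text
t: 7.2
ee_pos: [495.5, -312.3, 42.2]
orientation: [-2.402, -2.025, 0.0]
ft_force: [-0.4, -0.2, -0.3]
width: 81.2
grasp_force: 0.0
t: 8.03
ee_pos: [472.4, -55.8, 157.3]
orientation: [-2.453, -1.962, 0.0]
ft_force: [-0.7, 0.6, 0.3]
width: 88.2
grasp_force: 0.0
t: 8.62
ee_pos: [473.6, 51.6, 157.2]
orientation: [2.452, 1.963, -0.001]
ft_force: [-0.3, -0.8, -0.7]
width: 87.9
grasp_force: 0.0
```

```bash

python3 -m creep '[0,0.0005,-0.03,0,0,0.0005,-0.06,0,0,0.0005,-0.09,0,0,0.0005,-0.1,0,0,0.0005,-0.106,0,0,0.0005,-0.106,0,0,0.0005,-0.106,0,0,0.0005,-0.106,0]' 1
python3 -m creep '[0,0,0,0,0,0,0,0,0,0,0,0,0,0,0,0,0,0,0,0,0,0,0,0,0,0,0,0,0,0,0,0]' 0
```

```text
t: 9.28
ee_pos: [474.6, 53.0, 52.4]
orientation: [2.451, 1.963, 0.003]
ft_force: [0.5, -1.1, 0.3]
width: 87.9
grasp_force: 0.0
t: 9.95
ee_pos: [473.5, 53.2, 51.2]
orientation: [-2.452, -1.964, 0.0]
ft_force: [-0.8, 0.8, 1.6]
width: 46.0
grasp_force: 30.0
```

```bash

python3 -m creep '[0,0,0.02,0,0,-0.005,0.045,0,-0.005,-0.04,0.06,0,-0.01,-0.075,0.06,0,-0.02,-0.11,0.06,0,-0.03,-0.145,0.06,0,-0.04,-0.18,0.06,0,-0.05,-0.215,0.06,0,-0.0525,-0.25,0.06,0,-0.0525,-0.28,0.06,0]'
python3 -m creep '[0,-0.015,0,0,0,-0.024,0,0,0,-0.025,-0.01,0,0,-0.025,-0.03,0,0,-0.025,-0.05,0,0,-0.025,-0.059,0,0,-0.025,-0.062,0,0,-0.025,-0.063,0,0,-0.025,-0.063,0,0,-0.025,-0.063,0]'
python3 -m creep '[0,0,0,0]'
```

```text
t: 10.78
ee_pos: [419.6, -228.6, 110.9]
orientation: [-2.452, -1.962, 0.001]
ft_force: [0.5, 0.5, -2.6]
width: 45.7
grasp_force: 30.0
t: 11.62
ee_pos: [421.5, -251.6, 48.6]
orientation: [2.451, 1.965, 0.0]
ft_force: [-0.6, -0.8, -1.9]
width: 46.1
grasp_force: 30.0
t: 11.7
ee_pos: [421.6, -251.8, 48.7]
orientation: [2.451, 1.964, 0.001]
ft_force: [0.1, 0.5, -3.3]
width: 46.2
grasp_force: 30.0
```

```bash

python3 -m creep '[0,0,-0.0013,0,0,0,-0.0013,0,0,0,-0.0013,0]'
python3 -m creep '[0,0,0,0,0,0,0,0,0,0,0,0,0,0,0,0,0,0,0,0]' 1
python3 -m creep '[0,0,0.03,0,0,0,0.06,0,0,0.01,0.095,0,0,0.045,0.12,0,0.01,0.08,0.12,0,0.02,0.115,0.12,0,0.03,0.15,0.12,0,0.04,0.185,0.12,0,0.05,0.22,0.12,0.02,0.062,0.255,0.12,0.05]'
python3 -m creep '[0,0.035,0,0,0,0.07,0,0,0,0.1,0,0,0,0.1085,0,0,0,0.1085,0,0,0,0.1085,0,0,0,0.1085,0,0]'
```

```text
t: 11.95
ee_pos: [421.4, -252.0, 47.2]
orientation: [2.451, 1.963, 0.001]
ft_force: [0.4, -0.1, -0.7]
width: 45.6
grasp_force: 30.0
t: 12.37
ee_pos: [421.0, -251.9, 46.9]
orientation: [2.452, 1.964, -0.0]
ft_force: [0.1, -0.9, -0.7]
width: 75.6
grasp_force: 0.0
t: 13.2
ee_pos: [482.9, 4.9, 167.0]
orientation: [-2.401, -2.026, 0.0]
ft_force: [-1.1, 0.0, 0.2]
width: 87.8
grasp_force: 0.0
t: 13.78
ee_pos: [482.9, 110.6, 166.8]
orientation: [2.403, 2.024, -0.001]
ft_force: [-0.2, -0.2, -0.1]
width: 87.9
grasp_force: 0.0
```

```bash

python3 -m creep '[0.0005,0.0005,-0.03,0,0.0005,0.0005,-0.06,0,0.0005,0.0005,-0.09,0,0.0005,0.0005,-0.105,0,0.0005,0.0005,-0.111,0,0.0005,0.0005,-0.111,0,0.0005,0.0005,-0.111,0,0.0005,0.0005,-0.111,0]' 1
python3 -m creep '[0,0,0,0,0,0,0,0,0,0,0,0,0,0,0,0,0,0,0,0,0,0,0,0,0,0,0,0,0,0,0,0]' 0
python3 -m creep '[0,0,0.02,0,0,-0.005,0.045,0,0.01,-0.04,0.06,0,0.02,-0.075,0.06,0,0.03,-0.11,0.06,0,0.04,-0.145,0.06,0,0.05,-0.18,0.06,0,0.06,-0.215,0.06,0,0.07,-0.25,0.06,0,0.08,-0.28,0.06,0]'
```

```text
t: 14.45
ee_pos: [484.6, 111.9, 57.0]
orientation: [2.402, 2.023, 0.003]
ft_force: [-0.8, 0.2, 0.1]
width: 87.5
grasp_force: 0.0
t: 15.12
ee_pos: [483.6, 112.2, 55.9]
orientation: [-2.402, -2.025, 0.0]
ft_force: [0.2, -0.4, 0.3]
width: 41.8
grasp_force: 30.0
t: 15.95
ee_pos: [563.5, -170.1, 115.7]
orientation: [-2.403, -2.024, 0.0]
ft_force: [1.0, -0.2, -0.3]
width: 41.9
grasp_force: 30.0
```

```bash

python3 -m creep '[0.004,-0.035,0,0,0.0075,-0.065,0,0,0.0075,-0.08,0,0,0.0075,-0.083,-0.01,0,0.0075,-0.083,-0.03,0,0.0075,-0.083,-0.05,0,0.0075,-0.083,-0.06,0,0.0075,-0.083,-0.0635,0,0.0075,-0.083,-0.0635,0,0.0075,-0.083,-0.0635,0]'
python3 -m creep '[0,0,0,0,0,0,0,0,0,0,0,0]'
```

```text
t: 16.78
ee_pos: [570.9, -249.5, 52.1]
orientation: [-2.4, -2.025, 0.0]
ft_force: [-0.1, -0.1, -1.0]
width: 41.5
grasp_force: 30.0
t: 17.03
ee_pos: [571.1, -250.5, 52.5]
orientation: [2.402, 2.025, 0.0]
ft_force: [0.6, -0.6, -1.6]
width: 41.9
grasp_force: 30.0
```

```bash

python3 -m creep '[0,0,-0.0005,0,0,0,-0.0005,0]'
python3 -m creep '[0,0,0,0,0,0,0,0,0,0,0,0,0,0,0,0,0,0,0,0]' 1
python3 -m creep '[0,0,0.03,0,0,0,0.06,0,0,0,0.09,0,0,0.025,0.12,0,-0.01,0.06,0.14,0,-0.02,0.095,0.14,0,-0.03,0.13,0.14,0,-0.036,0.165,0.14,0,-0.036,0.2,0.14,0,-0.036,0.235,0.14,0]'
python3 -m creep '[0,0.03,0,0,0,0.05,0,0,0,0.057,0,0,0,0.057,0,0,0,0.057,0,0,0,0.057,0,0,0,0.057,0,0]'
python3 - <<'E'
from m import *
o,im,d=shot('wrist');X=np.load('last_wrist.npz')['X'];cv2.imwrite('pics/w2.png',im[...,::-1])
print(o['ee_pos'],top(X,im,534.5,41.2,42,18,34,'wrist',o,24))
E
```

```text
t: 17.2
ee_pos: [571.0, -250.8, 51.8]
orientation: [-2.402, -2.025, 0.0]
ft_force: [-0.1, -0.6, -1.7]
width: 41.8
grasp_force: 30.0
t: 17.62
ee_pos: [571.1, -250.9, 52.0]
orientation: [2.402, 2.025, 0.0]
ft_force: [-0.2, 0.2, 0.4]
width: 71.5
grasp_force: 0.0
t: 18.45
ee_pos: [534.4, -14.4, 192.3]
orientation: [2.402, 2.024, 0.001]
ft_force: [0.3, -0.6, 0.9]
width: 87.9
grasp_force: 0.0
t: 19.03
ee_pos: [535.1, 40.0, 191.9]
orientation: [2.404, 2.023, -0.0]
ft_force: [-0.6, -0.0, -0.6]
width: 87.7
grasp_force: 0.0
[535.12729111  39.95803922 191.85840361] (array([534.3,  41.2]), array([59.5, 58.5]), 80.1, 'ell', array([534. ,  41.1]), array([57.9, 59.7]), 'z', np.float64(23.2))
```

View pics/w2.png

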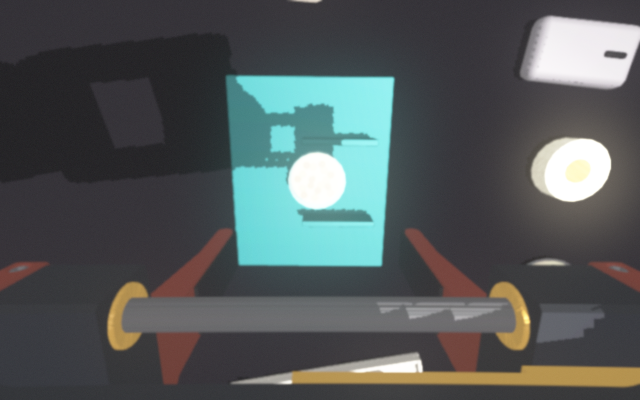

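```bash

python3 -m creep '[-0.0005,0.001,-0.035,0,-0.0005,0.001,-0.07,0,-0.0005,0.001,-0.105,0,-0.0005,0.001,-0.135,0,-0.0005,0.001,-0.155,0,-0.0005,0.001,-0.165,0,-0.0005,0.001,-0.165,0,-0.0005,0.001,-0.165,0,-0.0005,0.001,-0.165,0]' 1
python3 -m creep '[0,0,-0.007,0,0,0,-0.014,0,0,0,-0.016,0,0,0,-0.016,0,0,0,-0.016,0,0,0,-0.016,0]'
```

```text
t: 19.83
ee_pos: [535.7, 42.0, 28.2]
orientation: [2.401, 2.024, 0.003]
ft_force: [0.4, -0.0, -0.5]
width: 88.0
grasp_force: 0.0
t: 20.33
ee_pos: [534.7, 42.2, 11.0]
orientation: [2.402, 2.025, 0.0]
ft_force: [1.1, 0.1, 0.8]
width: 87.9
grasp_force: 0.0
```

```bash

python3 -m creep '[0,0,0,0,0,0,0,0,0,0,0,0,0,0,0,0,0,0,0,0,0,0,0,0,0,0,0,0]' 0
python3 -m creep '[0,0,0.01,0,0,0,0.03,0,0,0,0.06,0,0,0,0.09,0,0,0.02,0.12,0,0,0.055,0.15,0,0,0.09,0.18,0,-0.005,0.125,0.19,0,-0.01,0.16,0.19,0,-0.017,0.175,0.19,0]'
python3 -m creep '[0,0,0,0,0,0,0,0,0,0,0,0,0,0,0,0]'
python3 - <<'E'
from m import *
o,im,d=shot('wrist');X=np.load('last_wrist.npz')['X'];cv2.imwrite('pics/w3.png',im[...,::-1])
print(o['ee_pos'],top(X,im,516,307,70,64,78,'wrist',o,70))
E
```

```text
t: 20.92
ee_pos: [534.5, 42.2, 11.0]
orientation: [-2.402, -2.025, 0.0]
ft_force: [-0.1, -0.4, 1.0]
width: 59.7
grasp_force: 30.0
t: 21.75
ee_pos: [518.4, 221.3, 203.7]
orientation: [2.4, 2.026, 0.008]
ft_force: [0.6, -0.3, -0.9]
width: 59.4
grasp_force: 30.0
t: 22.08
ee_pos: [517.7, 216.0, 200.8]
orientation: [2.403, 2.023, -0.001]
ft_force: [-0.0, -0.3, -0.6]
width: 59.5
grasp_force: 30.0
[517.69411703 215.96806939 200.83233901] (array([519.5, 306.5]), array([108. , 108.6]), 30.7, 'ell', array([519.5, 306.6]), array([107.7, 108.4]), 'z', np.float64(69.1))
```

View pics/w3.png

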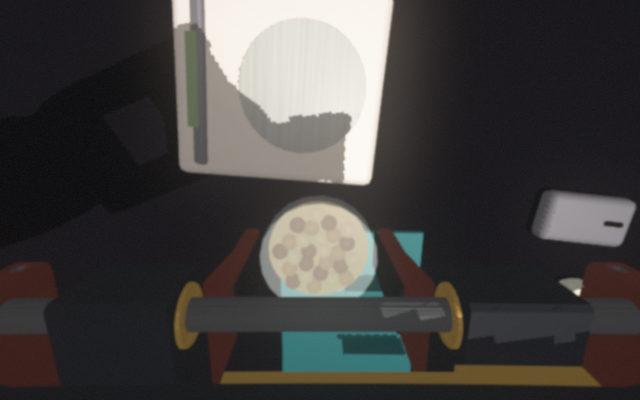

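```bash

python3 -m creep '[0,0.03,-0.02,0,0.001,0.06,-0.05,0,0.0015,0.085,-0.08,0,0.0015,0.0915,-0.1,0,0.0015,0.0915,-0.115,0,0.0015,0.0915,-0.12,0,0.0015,0.0915,-0.12,0,0.0015,0.0915,-0.12,0,0.0015,0.0915,-0.12,0]'
python3 -m creep '[0,0,-0.002,0,0,0,-0.004,0,0,0,-0.006,0,0,0,-0.0065,0,0,0,-0.0065,0,0,0,-0.0065,0]'
```

```text
t: 22.88
ee_pos: [520.1, 308.3, 82.1]
orientation: [2.403, 2.023, 0.003]
ft_force: [-0.8, -0.4, -0.2]
width: 58.9
grasp_force: 30.0
t: 23.38
ee_pos: [519.0, 308.7, 74.4]
orientation: [-2.402, -2.025, 0.0]
ft_force: [0.5, -0.5, 0.4]
width: 59.5
grasp_force: 30.0
```

```bash

python3 -m creep '[0,-0.001,-0.0005,0,0,-0.001,-0.001,0,0,-0.001,-0.0013,0,0,-0.001,-0.0013,0,0,-0.001,-0.0013,0]'
```

```text
t: 23.8
ee_pos: [519.1, 307.7, 73.1]
orientation: [-2.402, -2.025, 0.0]
ft_force: [0.0, 0.2, -0.4]
width: 58.9
grasp_force: 30.0
```

```bash

python3 -m creep '[0,0,-0.0003,0,0,0,-0.0003,0,0,0,-0.0003,0,0,0,-0.0003,0,0,0,-0.0003,0]' 1
python3 -m creep '[0,0,0.01,0,0,0,0.03,0,0,0,0.06,0,0,-0.02,0.09,0,0,-0.05,0.12,0,0,-0.085,0.127,0,0,-0.092,0.127,0,0,-0.092,0.127,0,0,-0.092,0.127,0,0,-0.092,0.127,0]'
python3 - <<'E'
from m import *
o,im,d=shot('wrist');X=np.load('last_wrist.npz')['X'];cv2.imwrite('pics/w4.png',im[...,::-1])
print(o['ee_pos'],top(X,im,519,307,70,64,78,'wrist',o,70),top(X,im,519,307,50,82,95,'wrist',o,86))
m=(np.hypot(X[...,0]-519,X[...,1]-307)<22)&(X[...,2]>80);A=np.c_[X[m][:,:2],np.ones(m.sum())];print('tilt',np.linalg.lstsq(A,X[m][:,2],rcond=None)[0][:2])
for k in ['jar','tin','bottle']:
  print(k)
o,im,d=shot('top');X=np.load('last_top.npz')['X']
for k,x,y,z in [('jar',496,-312,89),('tin',421,-252,99),('bottle',571,-251,109)]: print(k,top(X,im,x,y,35,z-6,z+9,'top',None,z))
E
```

```text
t: 24.22
ee_pos: [519.1, 307.7, 72.8]
orientation: [2.402, 2.025, 0.0]
ft_force: [0.0, 0.1, 0.1]
width: 87.0
grasp_force: 0.0
t: 25.05
ee_pos: [518.9, 216.4, 199.4]
orientation: [-2.401, -2.025, 0.001]
ft_force: [0.7, 0.2, 0.2]
width: 87.6
grasp_force: 0.0
[518.85170129 216.42072989 199.35926383] (array([519.3, 306.8]), array([107.4, 108.7]), 80.3, 'ell', array([519.4, 306.6]), array([107.7, 108.4]), 'z', np.float64(69.1)) (array([519.4, 306. ]), array([58.6, 58.2]), 34.4, 'ell', array([519.5, 305.9]), array([57.9, 58.2]), 'z', np.float64(85.1))
tilt [0.00213891 0.00250696]
jar
tin
bottle
jar (array([ 495.3, -310.2]), array([50.8, 51.9]), 0.2, 'ell', array([ 494.9, -310.5]), array([50. , 52.2]), 'z', np.float64(88.7))
tin (array([ 420.1, -251.1]), array([46.7, 46.4]), 77.0, 'ell', array([ 420. , -251.8]), array([51.1, 52.8]), 'z', np.float64(99.0))
bottle (array([ 568.7, -250.1]), array([37.1, 40. ]), 1.1, 'ell', array([ 569. , -250.1]), array([37. , 39.7]), 'z', np.float64(108.2))
```

View pics/w4.png

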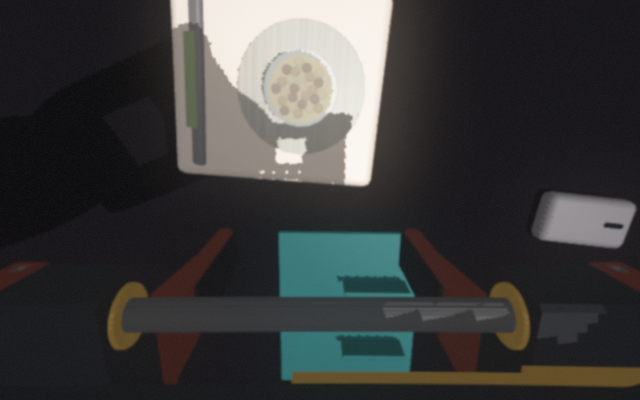

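```bash

python3 -m creep '[0.005,-0.035,-0.01,0,0.01,-0.07,-0.02,0,0.015,-0.105,-0.03,0,0.02,-0.14,-0.03,0,0.025,-0.175,-0.03,0,0.03,-0.21,-0.03,0,0.035,-0.245,-0.03,0,0.04,-0.28,-0.03,0,0.045,-0.315,-0.03,0,0.05,-0.35,-0.03,0]'
python3 -m creep '[0.002,-0.035,0,0,0.002,-0.07,0,0,0.002,-0.1,0,0,0.002,-0.117,0,0,0.002,-0.117,0,0,0.002,-0.117,0,0,0.002,-0.117,0,0]'
```

```text
t: 25.98
ee_pos: [569.3, -135.1, 169.0]
orientation: [-2.4, -2.026, 0.001]
ft_force: [0.9, 0.5, -0.9]
width: 87.9
grasp_force: 0.0
t: 26.57
ee_pos: [571.0, -249.9, 169.1]
orientation: [-2.4, -2.025, 0.001]
ft_force: [-0.6, 0.6, -0.7]
width: 87.8
grasp_force: 0.0
```

```bash

python3 -m creep '[0,0,-0.03,0,0,0,-0.06,0,0,0,-0.09,0,0,-0.0005,-0.11,0,0,-0.0005,-0.117,0,0,-0.0005,-0.117,0,0,-0.0005,-0.117,0,0,-0.0005,-0.117,0,0,-0.0005,-0.117,0]' 1
python3 -m creep '[0,0,0,0,0,0,0,0,0,0,0,0,0,0,0,0,0,0,0,0,0,0,0,0,0,0,0,0,0,0,0,0]' 0
python3 -m creep '[0,0,0.02,0,0,0.005,0.045,0,-0.01,0.04,0.06,0,-0.02,0.075,0.06,0,-0.03,0.11,0.06,0,-0.04,0.145,0.06,0,-0.05,0.18,0.06,0,-0.06,0.215,0.06,0,-0.07,0.25,0.06,0,-0.08,0.285,0.06,0]'
python3 -m creep '[-0.0075,0.035,0,0,-0.0075,0.06,0,0,-0.0075,0.075,0,0,-0.0075,0.078,0,0,-0.0075,0.078,0,0,-0.0075,0.078,0,0,-0.0075,0.078,0,0]'
```

```text
t: 27.32
ee_pos: [572.3, -252.0, 54.5]
orientation: [2.4, 2.024, 0.002]
ft_force: [-0.2, -0.2, 0.5]
width: 87.6
grasp_force: 0.0
t: 27.98
ee_pos: [571.0, -251.8, 52.7]
orientation: [-2.402, -2.025, 0.0]
ft_force: [-0.5, -1.2, -0.0]
width: 41.7
grasp_force: 30.0
t: 28.82
ee_pos: [490.3, 34.6, 112.8]
orientation: [-2.402, -2.024, -0.0]
ft_force: [-0.2, 0.4, -1.0]
width: 41.6
grasp_force: 30.0
t: 29.4
ee_pos: [483.5, 110.3, 112.7]
orientation: [-2.403, -2.024, 0.001]
ft_force: [0.5, -1.0, -1.3]
width: 41.4
grasp_force: 30.0
```

```bash

python3 -m creep '[0,0.0005,-0.02,0,0,0.0005,-0.04,0,0,0.0005,-0.05,0,0,0.0005,-0.055,0,0,0.0005,-0.0555,0,0,0.0005,-0.0555,0,0,0.0005,-0.0555,0,0,0.0005,-0.0555,0,0,0.0005,-0.0555,0,0,0.0005,-0.0555,0]'
python3 -m creep '[0,0,0,0,0,0,0,0]'
```

```text
t: 30.23
ee_pos: [483.8, 111.7, 57.6]
orientation: [2.402, 2.025, 0.001]
ft_force: [-0.0, -0.6, -1.0]
width: 41.7
grasp_force: 30.0
t: 30.4
ee_pos: [483.6, 111.7, 57.5]
orientation: [2.402, 2.025, 0.0]
ft_force: [0.9, -0.1, -1.0]
width: 41.8
grasp_force: 30.0
```

```bash

python3 -m creep '[0,-0.0003,-0.0005,0,0,-0.0003,-0.001,0,0,-0.0003,-0.001,0,0,-0.0003,-0.001,0]'
python3 -m creep '[0,0,0,0,0,0,0,0,0,0,0,0,0,0,0,0,0,0,0,0]' 1
python3 -m creep '[0,0,0.03,0,0,0,0.06,0,0,-0.01,0.095,0,0,-0.045,0.115,0,-0.01,-0.08,0.115,0,-0.02,-0.115,0.115,0,-0.03,-0.15,0.115,0,-0.04,-0.185,0.115,0,-0.05,-0.22,0.115,-0.02,-0.06,-0.255,0.115,-0.05]'
python3 -m creep '[-0.0025,-0.035,0,0,-0.0025,-0.07,0,0,-0.0025,-0.1,0,0,-0.0025,-0.1085,0,0,-0.0025,-0.1085,0,0,-0.0025,-0.1085,0,0,-0.0025,-0.1085,0,0]'
```

```text
t: 30.73
ee_pos: [483.6, 111.4, 56.3]
orientation: [2.402, 2.025, -0.0]
ft_force: [0.2, 0.1, -0.2]
width: 41.6
grasp_force: 30.0
t: 31.15
ee_pos: [483.6, 111.4, 56.3]
orientation: [-2.402, -2.025, -0.0]
ft_force: [0.3, 0.9, -0.4]
width: 71.6
grasp_force: 0.0
t: 31.98
ee_pos: [422.8, -145.1, 171.5]
orientation: [2.452, 1.963, 0.0]
ft_force: [0.3, -0.0, -0.3]
width: 87.6
grasp_force: 0.0
t: 32.57
ee_pos: [420.7, -250.7, 171.0]
orientation: [-2.45, -1.964, 0.0]
ft_force: [1.0, 0.4, -0.3]
width: 87.9
grasp_force: 0.0
```

```bash

python3 -m creep '[0,-0.0005,-0.03,0,0,-0.0005,-0.06,0,0,-0.0005,-0.09,0,0,-0.0005,-0.115,0,0,-0.0005,-0.124,0,0,-0.0005,-0.124,0,0,-0.0005,-0.124,0,0,-0.0005,-0.124,0,0,-0.0005,-0.124,0,0,-0.0005,-0.124,0]' 1
python3 -m creep '[0,0,0,0,0,0,0,0,0,0,0,0,0,0,0,0,0,0,0,0,0,0,0,0,0,0,0,0]' 0
python3 -m creep '[0,0,0.02,0,0,0.005,0.045,0,0.005,0.04,0.06,0,0.01,0.075,0.06,0,0.015,0.11,0.06,0,0.02,0.145,0.06,0,0.03,0.18,0.06,0,0.04,0.215,0.06,0,0.05,0.25,0.06,0,0.0525,0.285,0.06,0]'
python3 -m creep '[0,0.015,0,0,0,0.02,0,0,0,0.02,0,0,0,0.02,0,0,0,0.02,0,0]'
```

```text
t: 33.4
ee_pos: [421.9, -253.1, 48.6]
orientation: [2.45, 1.963, 0.001]
ft_force: [0.8, -0.2, 0.3]
width: 87.7
grasp_force: 0.0
t: 33.98
ee_pos: [421.0, -252.6, 47.2]
orientation: [-2.452, -1.964, 0.0]
ft_force: [-1.1, 0.1, -0.4]
width: 45.9
grasp_force: 30.0
t: 34.82
ee_pos: [474.8, 34.2, 107.4]
orientation: [2.451, 1.964, 0.002]
ft_force: [0.8, 0.1, -1.8]
width: 45.7
grasp_force: 30.0
t: 35.23
ee_pos: [473.3, 51.3, 107.2]
orientation: [-2.453, -1.963, 0.001]
ft_force: [0.5, -0.2, -1.9]
width: 46.1
grasp_force: 30.0
```

```bash

python3 -m creep '[0,0.0005,-0.02,0,0,0.0005,-0.04,0,0,0.0005,-0.05,0,0,0.0005,-0.054,0,0,0.0005,-0.0553,0,0,0.0005,-0.0553,0,0,0.0005,-0.0553,0,0,0.0005,-0.0553,0,0,0.0005,-0.0553,0,0,0.0005,-0.0553,0]'
python3 -m creep '[0,0,0,0,0,0,0,0]'
```

```text
t: 36.07
ee_pos: [473.9, 53.0, 52.5]
orientation: [2.451, 1.964, 0.001]
ft_force: [-0.2, 0.5, -1.5]
width: 45.8
grasp_force: 30.0
t: 36.23
ee_pos: [473.7, 52.9, 52.2]
orientation: [2.452, 1.964, 0.0]
ft_force: [0.1, -0.1, -2.7]
width: 46.0
grasp_force: 30.0
```

```bash

python3 -m creep '[0,-0.0004,-0.0005,0,-0.0001,-0.0004,-0.0009,0,-0.0001,-0.0004,-0.0009,0,-0.0001,-0.0004,-0.0009,0]'
python3 -m creep '[0,0,0,0,0,0,0,0,0,0,0,0,0,0,0,0,0,0,0,0]' 1
python3 -m creep '[0,0,0.03,0,0,0,0.06,0,0,-0.01,0.095,0,0,-0.045,0.105,0,0.005,-0.08,0.105,0,0.01,-0.115,0.105,0,0.015,-0.15,0.105,0,0.02,-0.185,0.105,0,0.022,-0.22,0.105,0.02,0.022,-0.255,0.105,0.05]'
python3 -m creep '[0,-0.035,0,0,0,-0.07,0,0,0,-0.1,0,0,0,-0.11,0,0,0,-0.11,0,0,0,-0.11,0,0,0,-0.11,0,0]'
```

```text
t: 36.57
ee_pos: [473.6, 52.5, 51.2]
orientation: [2.452, 1.964, 0.0]
ft_force: [-0.4, 0.0, 1.9]
width: 45.9
grasp_force: 30.0
t: 36.98
ee_pos: [473.5, 52.5, 51.1]
orientation: [2.452, 1.964, -0.0]
ft_force: [-0.1, 0.0, 0.3]
width: 75.6
grasp_force: 0.0
t: 37.82
ee_pos: [495.6, -204.4, 156.2]
orientation: [2.401, 2.026, 0.0]
ft_force: [0.9, 0.4, -0.4]
width: 87.8
grasp_force: 0.0
t: 38.4
ee_pos: [495.1, -311.0, 155.8]
orientation: [-2.4, -2.025, 0.0]
ft_force: [-0.8, 0.5, -0.2]
width: 87.9
grasp_force: 0.0
```

Target for the grasp: (495.5, −312.3, 42.2).

```bash

python3 -m creep '[0.0003,-0.0005,-0.03,0,0.0003,-0.0005,-0.06,0,0.0003,-0.0005,-0.09,0,0.0003,-0.0005,-0.105,0,0.0003,-0.0005,-0.1135,0,0.0003,-0.0005,-0.1135,0,0.0003,-0.0005,-0.1135,0,0.0003,-0.0005,-0.1135,0,0.0003,-0.0005,-0.1135,0,0.0003,-0.0005,-0.1135,0]' 1
python3 -m creep '[0,0,0,0,0,0,0,0,0,0,0,0,0,0,0,0,0,0,0,0,0,0,0,0,0,0,0,0]' 0
python3 -m creep '[0,0,0.02,0,0,0.005,0.045,0,-0.005,0.04,0.06,0,-0.01,0.075,0.06,0,-0.015,0.11,0.06,0,-0.02,0.145,0.06,0,-0.025,0.18,0.06,0,-0.03,0.215,0.06,0,-0.032,0.25,0.06,0,-0.032,0.285,0.06,0]'
python3 -m creep '[0,0.015,0,0,0,0.02,0,0,0,0.02,0,0,0,0.02,0,0,0,0.02,0,0]'
```

```text
t: 39.23
ee_pos: [496.5, -313.4, 43.9]
orientation: [2.4, 2.024, 0.001]
ft_force: [0.3, -0.3, 0.6]
width: 87.9
grasp_force: 0.0
t: 39.82
ee_pos: [495.7, -313.0, 42.6]
orientation: [-2.402, -2.025, 0.0]
ft_force: [-0.7, 0.2, -0.3]
width: 51.7
grasp_force: 30.0
t: 40.65
ee_pos: [462.7, -26.5, 102.5]
orientation: [-2.402, -2.024, 0.001]
ft_force: [-0.2, 0.1, -0.4]
width: 51.2
grasp_force: 30.0
t: 41.07
ee_pos: [463.9, -9.0, 102.6]
orientation: [2.403, 2.023, -0.0]
ft_force: [0.3, -0.1, -0.3]
width: 51.6
grasp_force: 30.0
```

```bash

python3 -m creep '[0,0.001,-0.02,0,0,0.001,-0.04,0,0,0.001,-0.05,0,0,0.001,-0.054,0,0,0.001,-0.0552,0,0,0.001,-0.0552,0,0,0.001,-0.0552,0,0,0.001,-0.0552,0,0,0.001,-0.0552,0,0,0.001,-0.0552,0]'
python3 -m creep '[0,0,0,0,0,0,0,0]'
```

```text
t: 41.9
ee_pos: [464.1, -7.0, 47.9]
orientation: [2.401, 2.025, 0.001]
ft_force: [-0.3, 1.0, -1.2]
width: 51.6
grasp_force: 30.0
t: 42.07
ee_pos: [463.9, -7.0, 47.6]
orientation: [2.402, 2.025, 0.0]
ft_force: [-0.0, 0.1, -1.9]
width: 51.8
grasp_force: 30.0
```

Lower the last millimetre, release, and return to the first viewpoint (441.5, 70.3, 301.7) to compare.

```bash

python3 -m creep '[0,0,-0.0005,0,-0.0001,0,-0.001,0,-0.0001,0,-0.001,0,-0.0001,0,-0.001,0]'
python3 -m creep '[0,0,0,0,0,0,0,0,0,0,0,0,0,0,0,0,0,0,0,0]' 1
python3 -m creep '[0,0,0.03,0,0,0,0.06,0,0,0,0.095,0,0,0,0.13,0,0,0,0.165,0,0,0.01,0.2,0,-0.01,0.035,0.225,0,-0.02,0.06,0.25,0,-0.0223,0.077,0.255,0,-0.0223,0.077,0.255,0]'
python3 -m creep '[0,0,0,0,0,0,0,0,0,0,0,0,0,0,0,0]'
python3 - <<'E'
from m import *
o,im,d=shot('wrist');X=np.load('last_wrist.npz')['X'];cv2.imwrite('pics/w5.png',im[...,::-1])
print(o['ee_pos'])
print('jar',top(X,im,466,-4,40,82,105,'wrist',o,93))
print('bottle',top(X,im,484,113,32,102,122,'wrist',o,113))
print('tin',top(X,im,470,56,40,96,110,'wrist',o,103))
E
```

```text
t: 42.4
ee_pos: [463.8, -7.0, 46.5]
orientation: [2.402, 2.025, 0.0]
ft_force: [-1.2, -0.3, 2.7]
width: 51.6
grasp_force: 30.0
t: 42.82
ee_pos: [463.6, -7.0, 46.3]
orientation: [-2.402, -2.025, 0.0]
ft_force: [-0.3, -0.1, 0.6]
width: 81.2
grasp_force: 0.0
t: 43.65
ee_pos: [441.8, 72.1, 303.7]
orientation: [2.398, 2.026, 0.007]
ft_force: [0.6, -0.4, -0.5]
width: 88.1
grasp_force: 0.0
t: 43.98
ee_pos: [441.1, 69.2, 300.4]
orientation: [-2.402, -2.023, 0.003]
ft_force: [0.3, -0.4, 0.1]
width: 87.9
grasp_force: 0.0
[441.09254004  69.18366035 300.44179126]
jar (array([464.3,  -5.7]), array([53.2, 50.1]), 80.6, 'ell', array([464.1,  -5.5]), array([50.1, 52.8]), 'z', np.float64(92.2))
bottle (array([483.7, 111.6]), array([39.4, 40.3]), 80.1, 'ell', array([483.4, 111.7]), array([39.5, 39.8]), 'z', np.float64(111.6))
tin (array([473.9,  52.4]), array([46.9, 45.7]), 77.4, 'ell', array([474. ,  52.2]), array([52.4, 53.5]), 'z', np.float64(102.2))
```

View pics/w5.png

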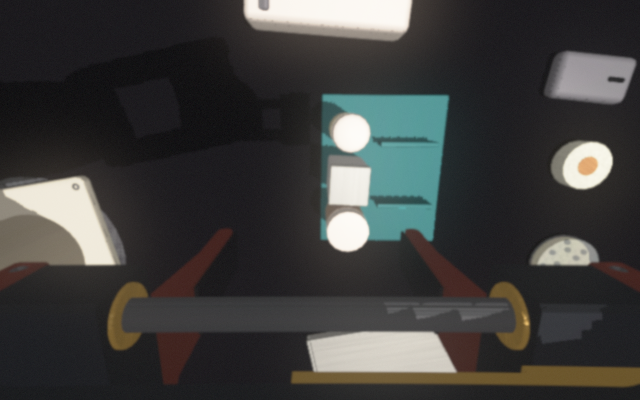

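The three containers stand at (349,132), (348,183) and (347,230) px. Each is within 0.5 mm of its first measured spot, and the bystanders are unmoved.

```bash
python3 -c "
from workcell import ticket
print(ticket.close_job())"
```

```text
the job is handed in; nothing more can be done
None
```

I handed the job in at about 44 s: the dish sits level within 1 mm of the pan's centre, the jar, bottle and tin stand upright again within about 0.5 mm of where they started, and nothing beyond the stand shows any movement in the camera views.

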